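Vent the vacuum box of stamping dies and take off its lid

ROBOT

A 6-joint arm with a two-finger parallel gripper is mounted at the origin on the work surface. World frame = base frame: x ahead of the robot, y to its left, z up, the work surface at z = 0. Lengths are in m, angles in rad, forces in N, time in s.
With the tool pointing down it reaches from about 0.325 to 0.75 m from the base axis. Payload 7.6 kg.
Tool frame: the origin (TCP) lies midway between the tips of the shut fingers; the grasp point (between the pads) lies 19 mm behind it (bot.hold_point_z is the distance from the TCP to the grasp point, in m); z points along the fingers, y is the line along which they close (so a half turn about z gives the same grasp; the last joint's range is limited). The gripper opens to 85 mm and grips with 20 to 120 N. Pads are 22 mm wide; open, the fingers measure 114 mm over their backs; the gripper's body (76 mm by 85 mm) begins 54 mm behind the grasp point. The pads swing forward as they close: fully open they stand 13 mm farther back than shut.
Start: joints at [1.106, 0.052, 1.401, -0, 1.689, -0.07], TCP at [0.202, 0.485, 0.231] pointing down, gripper open.
Joint ranges: [-2.9, 2.9], [-0.91, 2.17], [0.12, 2.37], [-1.06, 4.2], [0.26, 2.73], [-2.93, 2.93]. Speed limits (rad/s): [2.57, 2.57, 3.01, 3.14, 3.14, 3.14].

INTERFACE

Orientations are given as a unit quaternion [x, y, z, w].
In Python, from workcell import bot gives the robot as it stands.
- The arm moves only by the tool servo_tool, never from a script. Its argument "rows" is one flat list of numbers, 5 for each row, row after row: the shift along the tool's x, y, z as a fraction of full scale, then the turn about the tool's z as a fraction of full scale, then the closure, from 0 (fully open) to 1 (shut). In form: [dx, dy, dz, yaw, hand, dx, dy, dz, yaw, hand, ...]. A call has 1 to 5 rows; each row is the pose to reach, as a shift and turn from the pose commanded when the call began, along the tool's axes at that moment; what a row does not reach only later rows make up. Full scale, the value 1, is 0.3 m for a shift and 45 degrees for a turn. A row lasts 1/8 s, in which the tool goes at most 62.5 mm and 10.7 degrees, less where a joint would pass 70% of its speed; a pose out of reach is approached as far as the arm can. A call with a number of a shift or a turn outside -1 to 1 is refused whole. A call with a gripper value outside its range is refused whole. The fingers move at their own pace and stop on an object; "force" is the grip in N (left out, the last holds). Time passes only in rows, so rows that repeat a pose let the fingers close. It gives the time, the measured TCP pose, the force, the opening and the grip force at its end, in the units of the state.
- bot.state(): the state, without advancing time (a new reading comes with each control period).
- bot.camera(name): name is "scene" or "top"; returns a dict with "img" (384x512x3 uint8, red, green, blue), "mtx" (3x3 intrinsics, pixels), "extrinsics" (4x4, takes a point from world to camera coordinates). Camera axes: x right, y up, looking along -z (the intrinsics and any distortion apply to the point x, -y, -z); pixel columns grow to the right and rows downward; lengths in m; the calibration is good to about 2 mm. A picture is of the moment at which its call begins. There is no depth.
- bot.sign_off(): hands the job in; it is judged then, once.
The state is a dict: "clock": time; "joint_pos": joint angles; "dq": joint speeds; "joint_torque": joint torques, N m; "tcp_pos": TCP position; "orientation": TCP orientation; "force": force on the tool from outside, world axes, zero at the start; "torque": the same for the moment, N m; "grip_width": opening from 0.0 (shut) to 1.0 (fully open); "grip_force": force on a finger pad.
Only numpy, scipy, OpenCV 4.12 (cv2) and the standard library are available. Lean on these libraries where they do the work, as an engineer would, in place of code of your own. Each camera call takes 0.05 s, during which the arm holds its last target. There are 200 camera calls.

TASK

The brass stamping dies are kept under vacuum in the aluminium box and the next job needs them, so open it: push the red vent lever on the lid round to its stop, and only then lift the lid off by its black handle and lay it gently on the cork mat, right way up, wholly on the mat and squared up with it. A rose foil roll stands in the way on the mat: move it off onto the bare bench, still upright. Leave the vent open, and do not shift the spool stand or the gold and silver rolls.

Things in the scene. Friction and masses are not known exactly. Their poses are not given: they have to be found in the camera images.
- vacbox: Open-topped aluminium vacuum box, fixed, 140 (its x) by 170 (its y) by 70 mm high, walls 6 mm. Origin: centre of its underside, z up. Brass dies lie inside. The lid sits on its rim with its axes along the box's, its origin 62 mm above this one.
- lid: Loose pale plastic lid, 0.36 to 0.56 kg. Origin: centre of its plug's underside; x along its 146 mm side, y along its 176 mm side, z up. Plug 124 x 154 x 8 mm (z 0 to 8) sits in the box with 2 mm play; plate 146 x 176 x 8 mm above (z 8 to 16). Gauge 34 mm wide, 13 mm high at (-48, 58). Vacuum holds the lid down, however hard pulled, until the lever is turned over two thirds of its way.
- lid_grip (a point): Centre of the lid's black bar handle, at (0, -25, 48) mm from the lid's origin, same axes. The bar is 84 mm long along the lid's x, 16 mm wide along y, 14 mm high, its centre 32 mm above the plate's top, on two posts 14 mm thick near its ends (x -34 and 34). Free for fingers on both sides in y.
- tap (a joint): Vent tap angle, rad. 0: shut, red lever points along the lid's +x. 1.57: fully open, at its stop, lever along the lid's +y, out over the lid's edge. Opens counter-clockwise seen from above. Starts between 0 and 0.35. Friction about 0.05 N m; it stays where it is left.
- tap_lever (a point): Point on the red vent lever 32 mm out from its upright axis, half-way up the lever; x outwards along the lever, z up. The axis stands at (0, 55) mm in the lid's frame. The lever reaches 50 mm out from the axis, is 12 mm wide and 12 mm high, its middle 22 mm above the plate's top with 16 mm free beneath; hub round the axis 22 mm wide.
- mat_top (a point): Centre of the top of the cork mat, fixed flat on the table: 210 mm (its x) by 240 mm (its y) by 5 mm thick, z up. The lid is to lie on it with its long side along the mat's long side, either way round.
- spool_stand: Loose stand of stacked foil rolls between box and mat, 80 mm wide at the foot, up to 68 mm wide above, 180 mm high, 0.9 kg. Origin: centre of its underside. Bystander: leave it alone.
- roll_gold: Loose gold foil roll, on its flat end, 62 mm wide, 40 mm high, 0.18 kg. Of the gold and the silver roll one stands close to the box and the other close to the mat. Origin: centre of its underside. Bystander.
- roll_silver: Loose silver foil roll, on its flat end, 60 mm wide, 40 mm high, 0.18 kg. Origin: centre of its underside. Bystander.
- rose_mid (a point): Centre (half-way up) of the loose rose foil roll that stands on its flat end on the mat, 58 mm wide, 35 mm high, 0.16 kg, z up. It slides when pushed low down, also over the mat's 5 mm edge.
Mind the look-alikes: they are no part of the job. Leave any blue or green look-alike of the part that bears rose_mid alone.

How it is judged:
By the outcome, as a careful person would: the job done as asked, in the order asked, and still so for the second after the job is handed in, with the robot touching nothing.
It also fails if it takes over 70 s, if anything falls off the work surface, if the arm or the gripper's body presses on something with over 40 N, if the wrist force passes 120 N, or if a joint passes its speed limit or range.

## Working session

There is one attempt and no reset: what is moved stays moved. The work goes in short steps, Python scripts to look and compute and a tool call to move; the robot and the scene stay as the last step left them, time stands still between calls to the robot, and variables do not carry over. Pictures are saved under pics/ and viewed, at most 10 in all, crops included, and the job is handed in when it is done.

Besides the shell and the picture viewer there is one more tool, called as name(argument=value, ...) on one line, values as JSON. servo_tool: Moves the arm, as the interface text tells. Shift numbers are shares of 0.3 m and turn numbers shares of 45 degrees, none past 1 either way. Its arguments: {"type":"object","properties":{"rows":{"type":"array"},"force":{"type":"number"}},"required":["rows"]}

```bash
ls; mkdir -p pics; python3 - <<'E'
from workcell import bot
import cv2
s=bot.state();print(s)
for n in("scene","top"):
    c=bot.camera(n);cv2.imwrite(f"pics/{n}0.png",c["img"][:,:,::-1]);print(c["mtx"].tolist(),c["extrinsics"].round(4).tolist(),c.keys())
E
```

```text
pics
{'clock': 0.0, 'joint_pos': array([ 1.10568881e+00,  5.28180558e-02,  1.40171281e+00, -4.71551037e-06,
        1.68861577e+00, -7.02986008e-02]), 'dq': array([-0.00041952, -0.00125772,  0.0007828 ,  0.00048871, -0.00043182,
       -0.00126869]), 'joint_torque': array([ 1.00677091e-03, -3.81663072e+01, -3.60187769e+01,  1.11977915e-04,
        6.15425044e-03, -1.77940393e-05]), 'tcp_pos': array([0.20177558, 0.48435045, 0.23048824]), 'orientation': array([ 1.96125069e-01,  9.80578581e-01, -7.49935939e-04, -2.03269436e-04]), 'force': array([-0.09475814, -0.20053762,  0.26643689]), 'torque': array([-0.02916343,  0.03387112,  0.02374258]), 'grip_force': 0.0, 'grip_width': 0.9998505650890447}
[[350.5440082003583, 0.0, 255.32639047690608], [0.0, 350.5440082003583, 183.4425338081537], [0.0, 0.0, 1.0]] [[0.1211, 0.9925, 0.0194, 0.0206], [-0.7516, 0.0789, 0.6549, 0.3548], [0.6484, -0.0939, 0.7555, -1.3151], [0.0, 0.0, 0.0, 1.0]] dict_keys(['img', 'mtx', 'extrinsics'])
[[352.4330583529911, 0.0, 261.1869443086446], [0.0, 352.4330583529911, 195.96534457838538], [0.0, 0.0, 1.0]] [[0.0267, -0.9993, -0.0274, -0.0804], [0.9855, 0.0217, 0.1681, -0.5579], [-0.1674, -0.0315, 0.9854, -0.9882], [0.0, 0.0, 0.0, 1.0]] dict_keys(['img', 'mtx', 'extrinsics'])
```

View pics/top0.png

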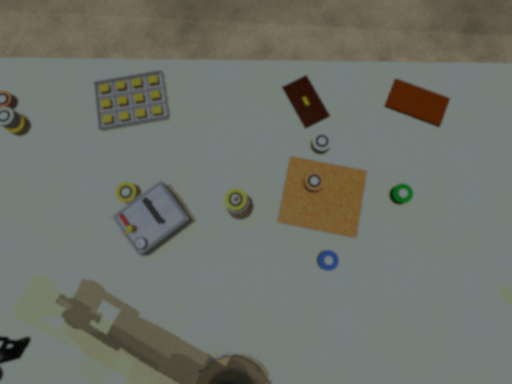

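View pics/scene0.png

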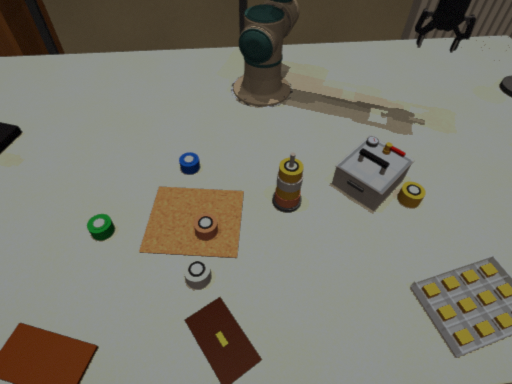

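Top view: box with lid at about (153,218), handle (153,208), red lever (125,221), spool stand (237,200), gold roll (127,192) by the box. The rose roll (314,182) is on the mat (322,197), silver (320,143), with blue and green look-alikes nearby.

```bash
cat > h.py <<'E'
from workcell import bot
import cv2, numpy as np
def cam(n):
    c=bot.camera(n); c["n"]=n; return c
def ray(c,uv,z):
    uv=np.atleast_2d(np.asarray(uv,float)); K=c["mtx"];E=c["extrinsics"];R=E[:3,:3];t=E[:3,3]
    d=np.c_[(uv[:,0]-K[0,2])/K[0,0],-(uv[:,1]-K[1,2])/K[1,1],-np.ones(len(uv))]@R
    o=-R.T@t
    return (o+d*((z-o[2])/d[:,2])[:,None])[:,:2]
def proj(c,P):
    K=c["mtx"];E=c["extrinsics"];p=np.atleast_2d(P)@E[:3,:3].T+E[:3,3]
    return np.c_[K[0,0]*p[:,0]/-p[:,2]+K[0,2],K[1,1]*-p[:,1]/-p[:,2]+K[1,2]]
E
python3 - <<'E'
from h import *
for n,boxes in(("top",[(100,170,200,270),(265,120,375,275)]),("scene",[(320,125,430,215),(135,140,250,290)])):
    c=cam(n)
    for i,(a,b,e,f) in enumerate(boxes):
        im=c["img"][b:f,a:e,::-1]
        cv2.imwrite(f"pics/{n}c{i}.png",cv2.resize(im,None,fx=4 if n=="top" and i else 5,fy=4 if n=="top" and i else 5,interpolation=cv2.INTER_CUBIC)[:600])
c=cam("top");im=c["img"];hsv=cv2.cvtColor(im,cv2.COLOR_RGB2HSV)
for p in[(125,218),(123,224),(143,242),(153,208),(314,182),(307,182),(320,143),(300,210),(165,225),(350,200)]: print(p,hsv[p[1],p[0]])
m=cv2.inRange(hsv,(8,100,100),(22,255,255)); 
cs=max(cv2.findContours(m,0,2)[0],key=cv2.contourArea);r=cv2.minAreaRect(cs)
q=ray(c,cv2.boxPoints(r),.005);print("mat",q.round(4).tolist(),q.mean(0))
E
```

```text
(125, 218) [178  84  91]
(123, 224) [143  21 109]
(143, 242) [107  37 130]
(153, 208) [100  16  49]
(314, 182) [ 93  20 125]
(307, 182) [ 16 129 101]
(320, 143) [ 98  24 116]
(300, 210) [ 19 147 120]
(165, 225) [107  38 120]
(350, 200) [ 18 159 119]
mat [[0.4897, -0.1168], [0.6937, -0.1524], [0.6505, -0.3896], [0.4504, -0.3474]] [ 0.57107652 -0.25156102]
```

View pics/topc0.png

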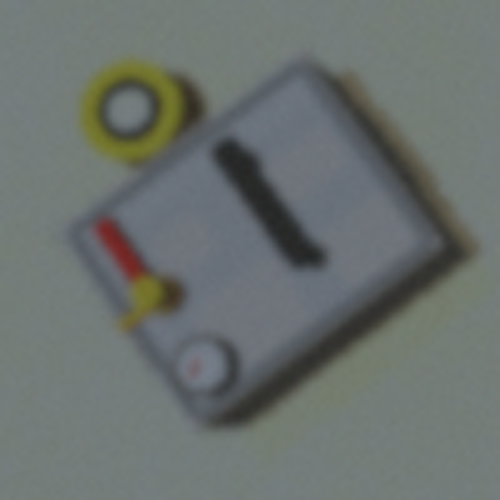

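View pics/scenec0.png

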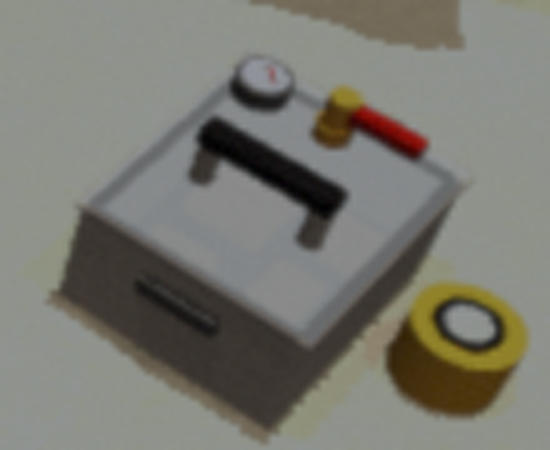

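Crops: lid corners at crop (300,60), (440,240), (205,420), (75,230). Bar runs (225,150)-(312,260), hub (150,290), red tip (105,225). The gauge at (205,365) fixes lid +x as up-left in the top image.

```bash
python3 - <<'E'
from h import *
c=cam("top");s=cam("scene")
f=lambda P,o,k:(np.array(P,float)+.5)/k-.5+o
co=ray(c,f([(300,60),(440,240),(205,420),(75,230)],(100,170),5),.078);print("lid corners",co.round(3).tolist(),co.mean(0).round(4))
for n,cc,o,P in(("top",c,(100,170),[(230,150),(312,260)]),("scene",s,(320,125),[(213,130),(335,195)])):
    b=ray(cc,f(P,o,5),.115);print(n,"bar",b.round(4).tolist(),b.mean(0).round(4),np.degrees(np.arctan2(*(b[0]-b[1])[::-1])))
for cc,o,P in((c,(100,170),[(150,288),(103,223)]),(s,(320,125),[(345,98),(422,145)])):
    b=ray(cc,f(P,o,5),.106);print("lever hub,tip",b.round(4).tolist(),np.degrees(np.arctan2(*(b[1]-b[0])[::-1])))
# rolls by colour in both views
for cc in(c,s):
    h=cv2.cvtColor(cc["img"],cv2.COLOR_RGB2HSV)
    m=cv2.inRange(h,(8,100,60),(22,255,255)); m=cv2.morphologyEx(m,cv2.MORPH_CLOSE,np.ones((3,3)))
    cs=max([k for k in cv2.findContours(m,0,2)[0]],key=lambda k:cv2.contourArea(k) if abs(ray(cc,k[:,0].mean(0),0)[0]-[.57,-.25]).max()<.1 else 0)
    ap=cv2.approxPolyDP(cv2.convexHull(cs),6,True)[:,0];q=ray(cc,ap,.005);print("mat",q.round(3).tolist())
for nm,p,q,z in(("rose",(314,182.5),(206,222.5),.04),("silver",(321,142.5),(197,269),.04),("gold",(100+129/5,170+108/5),(320+470/5,125+322/5),.04),("blue",(328,260),(189,159),.035),("stand",(236,199),(291,160),.18)):
    print(nm,ray(c,p,z),ray(s,q,z))
E
```

```text
lid corners [[0.59, 0.227], [0.488, 0.139], [0.384, 0.264], [0.488, 0.348]] [0.4874 0.2445]
top bar [[0.5308, 0.2494], [0.4712, 0.1993]] [0.501  0.2244] 40.04997083993151
scene bar [[0.477, 0.2071], [0.5306, 0.2549]] [0.5038 0.231 ] -138.24615642897905
lever hub,tip [[0.4545, 0.2908], [0.4897, 0.3203]] 39.95530175210923
lever hub,tip [[0.4507, 0.2939], [0.4909, 0.3219]] 34.86932079324529
mat [[0.691, -0.158], [0.651, -0.382], [0.452, -0.345], [0.494, -0.118]]
mat [[0.453, -0.349], [0.492, -0.118], [0.694, -0.153], [0.654, -0.383]]
rose [[ 0.60455103 -0.22185341]] [[ 0.61239328 -0.21920214]]
silver [[ 0.72820379 -0.24268867]] [[ 0.73617106 -0.24291131]]
gold [[0.56503433 0.33868613]] [[0.56442372 0.34340085]]
blue [[ 0.37985189 -0.26272693]] [[ 0.38063324 -0.26180699]]
stand [[ 0.52766298 -0.00705158]] [[ 0.55517891 -0.0080862 ]]
```

View pics/topc1.png

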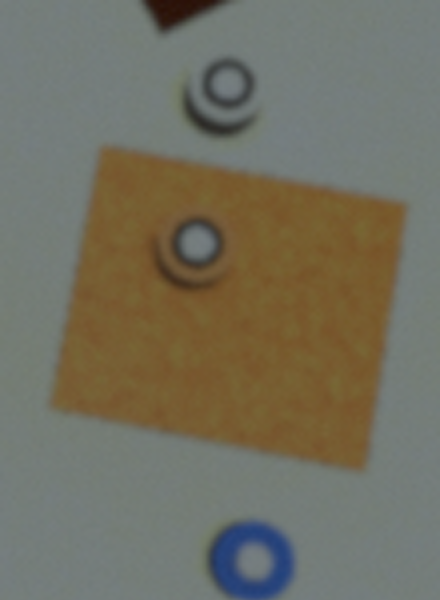

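View pics/scenec1.png

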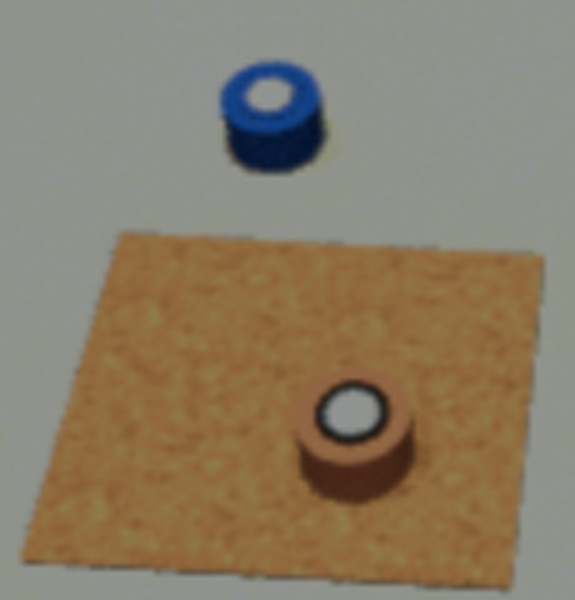

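Mat crop: rose roll top at about (313.5,182) top / (206,222) scene, on a mat whose corners agree in both views. Estimates: lid centre (0.4865,0.2455) at yaw 40°, hub (0.4515,0.2885), lever nearly shut, mat centre (0.5725,-0.251) at yaw -10°, rose (0.606,-0.221). Next I compute the moves for the lever.

```bash
cat >> h.py <<'E'
def now():
    s=bot.state();x,y,_,_=s["orientation"]
    return s["tcp_pos"],np.degrees(np.arctan2(y*y-x*x,2*x*y))  # pos, angle of tool y
def rows(W,start=None):  # targets (x,y,z,angle of tool y deg) -> servo fractions
    p,a=start or now(); ar=np.radians(a)
    Y=np.array([np.cos(ar),np.sin(ar)]);X=np.array([-Y[1],Y[0]])
    for w in W:
        d=np.array(w[:2])-p[:2]
        print([round(float(v),3) for v in(d@X/.3,d@Y/.3,-(w[2]-p[2])/.3,-((w[3]-a+90)%180-90)/45)])
HUB=np.array([.4515,.2885])
def lev(tap,gap,z,r=.033):
    a=np.radians(40+tap);u=np.array([np.cos(a),np.sin(a)])
    P=HUB+r*u-(.017+gap)*np.array([-u[1],u[0]])
    return (*P,z,40+tap)
E
python3 -c "
from h import *
print(now());rows([lev(0,.01,.18),lev(0,.01,.089)])"
```

```text
(array([0.20186817, 0.48458917, 0.23112693]), np.float64(67.38206830345997))
[-1.15, -0.227, 0.17, 0.608]
[-1.15, -0.227, 0.474, 0.608]
```

servo_tool(rows=[-0.2, -0.04, 0.03, 0.2, 1, -0.4, -0.08, 0.06, 0.4, 1, -0.6, -0.12, 0.1, 0.6, 1, -0.8, -0.16, 0.13, 0.608, 1, -1, -0.2, 0.15, 0.608, 1], force=60)

```text
clock: 0.98
tcp_pos: [0.4571, 0.3125, 0.1859]
orientation: [0.422, 0.906, 0.0, -0.0]
force: [1.3, 0.8, 0.6]
grip_width: 0.001
grip_force: 0.0
```

```bash
python3 -c "
from h import *
print(now());rows([lev(0,.01,.18),lev(0,.01,.089)])"
```

```text
(array([0.45711104, 0.31248248, 0.18589482]), np.float64(40.016238517438964))
[-0.139, 0.044, 0.02, 0.0]
[-0.139, 0.044, 0.323, 0.0]
```

servo_tool(rows=[-0.14, 0.044, 0.02, 0, 1, -0.14, 0.044, 0.02, 0, 1, -0.14, 0.044, 0.17, 0, 1, -0.14, 0.044, 0.32, 0, 1, -0.14, 0.044, 0.32, 0, 1])

```text
clock: 1.6
tcp_pos: [0.4901, 0.2897, 0.0868]
orientation: [0.422, 0.907, -0.003, -0.003]
force: [0.3, -0.2, 0.0]
grip_width: -0.002
grip_force: 0.0
```

```bash
python3 -c "
from h import *
print(now(),bot.state()['force'])
c=cam('scene');cv2.imwrite('pics/s1.png',cv2.resize(c['img'][100:215,310:430,::-1],None,fx=5,fy=5,interpolation=2))
rows([lev(t,0,.089) for t in (0,10,20,30,40,50,60,70,80,90)])"
```

```text
(array([0.49014008, 0.28974763, 0.08677429]), np.float64(40.073303231708266)) [ 0.29075127 -0.15774056  0.0234218 ]
[0.025, 0.003, 0.003, 0.002]
[0.045, 0.011, 0.003, -0.221]
[0.066, 0.016, 0.003, -0.443]
[0.087, 0.016, 0.003, -0.665]
[0.109, 0.014, 0.003, -0.887]
[0.129, 0.007, 0.003, -1.11]
[0.148, -0.003, 0.003, -1.332]
[0.165, -0.016, 0.003, -1.554]
[0.18, -0.032, 0.003, -1.776]
[0.191, -0.05, 0.003, -1.998]
```

View pics/s1.png

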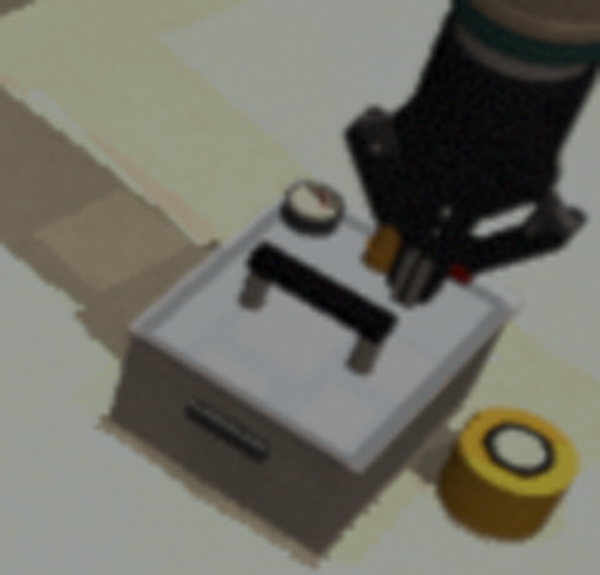

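The shut fingers at (410,275) stand in front of the lever, between hub and red tip, clear of the handle.

servo_tool(rows=[0.025, 0.005, 0, 0, 1, 0.045, 0.011, 0, -0.22, 1, 0.066, 0.016, 0, -0.44, 1, 0.087, 0.016, 0, -0.66, 1, 0.109, 0.014, 0, -0.88, 1])

```text
clock: 2.28
tcp_pos: [0.4762, 0.3194, 0.0934]
orientation: [0.088, 0.996, 0.002, 0.002]
force: [1.3, 0.3, 0.2]
grip_width: -0.001
grip_force: 0.9
```

```bash
python3 -c "
from h import *
print(now(),bot.state()['force'])
rows([lev(t,0,.089) for t in (50,60,70,80,84)])"
```

```text
(array([0.47619385, 0.31943927, 0.09340373]), np.float64(79.95964986148614)) [1.25027272 0.26205658 0.24221828]
[0.026, 0.002, 0.015, -0.223]
[0.048, 0.007, 0.015, -0.445]
[0.069, 0.008, 0.015, -0.668]
[0.09, 0.005, 0.015, -0.89]
[0.099, 0.003, 0.015, -0.979]
```

servo_tool(rows=[0.026, 0.002, 0.015, -0.22, 1, 0.048, 0.007, 0.015, -0.44, 1, 0.069, 0.008, 0.015, -0.66, 1, 0.09, 0.005, 0.015, -0.88, 1, 0.099, 0.003, 0.015, -0.98, 1])

```text
clock: 2.9
tcp_pos: [0.4469, 0.3255, 0.0888]
orientation: [-0.292, 0.956, 0.001, 0.003]
force: [1.7, 0.7, -1.4]
grip_width: -0.004
grip_force: 1.0
```

```bash
python3 -c "
from h import *
print(now(),bot.state()['force'])
rows([lev(t,0,.089) for t in (86,88,90,92,94)])"
```

```text
(array([0.44694599, 0.32554164, 0.08875119]), np.float64(123.96108900469555)) [ 1.6683726   0.66912339 -1.40203681]
[0.004, 0.001, -0.001, -0.045]
[0.008, 0.003, -0.001, -0.09]
[0.012, 0.004, -0.001, -0.134]
[0.016, 0.006, -0.001, -0.179]
[0.02, 0.007, -0.001, -0.223]
```

Creep to the stop and watch the force.

servo_tool(rows=[0.005, 0.001, 0, -0.05, 1, 0.01, 0.003, 0, -0.1, 1, 0.014, 0.004, 0, -0.134, 1, 0.018, 0.004, 0, -0.134, 1])

```text
clock: 3.4
tcp_pos: [0.4434, 0.3248, 0.0894]
orientation: [-0.34, 0.94, 0.002, 0.005]
force: [10.0, 7.4, -0.4]
grip_width: -0.001
grip_force: 6.2
```

```bash
python3 -c "
from h import *
print(now(),bot.state()['force'])"
```

```text
(array([0.44335799, 0.32480998, 0.08943524]), np.float64(129.79728805106478)) [10.01657133  7.42059329 -0.37577177]
```

Stop reached (12 N rise). Back off, lift, then look and plan the rose roll.

servo_tool(rows=[-0.05, 0, 0, 0, 1, -0.08, 0, 0, 0, 1, -0.08, 0, -0.2, 0, 0.5, -0.08, 0, -0.4, 0, 0, -0.08, 0, -0.55, 0, 0])

```text
clock: 4.03
tcp_pos: [0.4594, 0.338, 0.2551]
orientation: [-0.34, 0.94, 0.001, 0.002]
force: [-0.0, 0.2, 0.6]
grip_width: 0.639
grip_force: 0.0
```

```bash
python3 -c "
from h import *
print(now(),bot.state()['force'])
c=cam('scene');h=cv2.cvtColor(c['img'],cv2.COLOR_RGB2HSV);m=cv2.inRange(h,(170,150,70),(180,255,255))[120:215,320:430];ys,xs=m.nonzero();print('red',len(xs))
if len(xs):
    r=cv2.minAreaRect(np.c_[xs,ys].astype(np.float32));b=cv2.boxPoints(r)+(320,120);print(ray(c,b,.103).round(4).tolist())
rows([(.5,.05,.26,100),(.6,-.18,.26,80),(.606,-.221,.1,80)])"
```

```text
(array([0.45942952, 0.33796823, 0.25508796]), np.float64(129.76224034587193)) [-0.02205835  0.20511279  0.6474706 ]
red 0
[0.515, -0.824, 0.006, 0.661]
[0.749, -1.626, 0.006, 1.106]
[0.821, -1.744, 0.539, 1.106]
```

servo_tool(rows=[0.1, -0.17, -0.03, 0.2, 0, 0.2, -0.33, -0.03, 0.4, 0, 0.3, -0.5, -0.03, 0.6, 0, 0.4, -0.67, -0.03, 0.66, 0, 0.5, -0.82, -0.03, 0.66, 0])

```text
clock: 4.7
tcp_pos: [0.5014, 0.0507, 0.2606]
orientation: [-0.087, 0.996, -0.0, 0.001]
force: [0.4, -0.2, 0.8]
grip_width: 1.001
grip_force: 0.0
```

```bash
python3 -c "
from h import *
print(now())
rows([(.6,-.21,.25,80),(.606,-.221,.1,80)])"
```

```text
(array([0.50137374, 0.05070488, 0.26060168]), np.float64(100.01037034007702))
[-0.173, -0.913, 0.035, 0.445]
[-0.186, -0.953, 0.535, 0.445]
```

servo_tool(rows=[-0.04, -0.2, 0, 0.2, 0, -0.08, -0.4, 0, 0.4, 0, -0.12, -0.6, 0.03, 0.445, 0, -0.15, -0.8, 0.1, 0.445, 0, -0.186, -0.953, 0.25, 0.445, 0])

```text
clock: 5.32
tcp_pos: [0.6063, -0.2191, 0.1898]
orientation: [0.088, 0.996, -0.001, 0.003]
force: [1.3, 0.1, -1.1]
grip_width: 1.0
grip_force: 0.0
```

```bash
python3 -c "
from h import *
print(now())
for n in('scene','top'):
    c=cam(n);h=cv2.cvtColor(c['img'],cv2.COLOR_RGB2HSV)
    m=cv2.inRange(h,(170,110,60),(180,255,255));m|=cv2.inRange(h,(0,110,60),(4,255,255))
    a,b,e,f=(320,120,430,215) if n=='scene' else (100,170,200,270)
    ys,xs=m[b:f,a:e].nonzero();print(n,'red',len(xs))
    if len(xs):
        w=ray(c,np.c_[xs,ys]+(a,b),.103);print(w.mean(0),cv2.boxPoints(cv2.minAreaRect(w.astype(np.float32))).round(4).tolist())
c=cam('scene');cv2.imwrite('pics/s2.png',cv2.resize(c['img'][100:300,135:430,::-1],None,fx=2.7,fy=2.7,interpolation=2))
rows([(.606,-.221,.1,80),(.606,-.221,.006,80)])"
```

```text
(array([ 0.60632361, -0.21912224,  0.18979106]), np.float64(79.95456683873999))
scene red 27
[0.42834931 0.31941441] [[0.41510000824928284, 0.3285999894142151], [0.4352000057697296, 0.3050000071525574], [0.4415000081062317, 0.31040000915527344], [0.4214000105857849, 0.33399999141693115]]
top red 43
[0.43117049 0.31380608] [[0.41499999165534973, 0.32330000400543213], [0.43650001287460327, 0.298799991607666], [0.44449999928474426, 0.3059000074863434], [0.42309999465942383, 0.3303000032901764]]
[-0.009, -0.01, 0.279, -0.003]
[-0.009, -0.01, 0.592, -0.003]
```

View pics/s2.png

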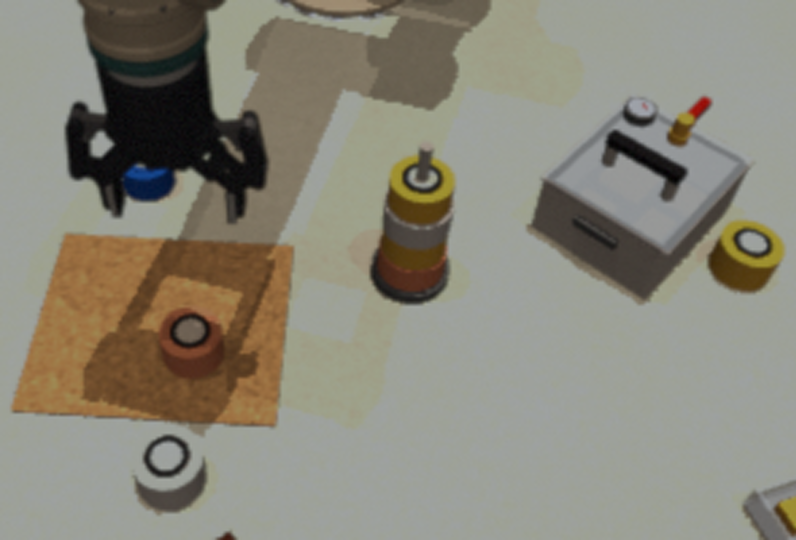

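Lever (700,110) now points out over the lid's edge at about 130°, which is fully open. The open fingers at (115,200) and (235,205) straddle the line above the rose roll (190,340). Descend.

servo_tool(rows=[-0.009, -0.01, 0.2, 0, 0, -0.009, -0.01, 0.4, 0, 0, -0.009, -0.01, 0.54, 0, 0, -0.009, -0.01, 0.59, 0, 0.1, -0.009, -0.01, 0.595, 0, 0.3], force=30)

```text
clock: 6.1
tcp_pos: [0.6079, -0.2195, 0.0108]
orientation: [0.087, 0.996, -0.0, 0.001]
force: [-1.0, -1.0, 1.0]
grip_width: 0.713
grip_force: 0.2
```

servo_tool(rows=[0, 0, 0, 0, 1, 0, 0, 0, 0, 1, 0, 0, 0, 0, 1])

```text
clock: 6.48
tcp_pos: [0.6082, -0.2202, 0.0115]
orientation: [0.087, 0.996, -0.0, 0.002]
force: [-0.6, 1.0, 6.4]
grip_width: 0.666
grip_force: 33.1
```

servo_tool(rows=[0, 0, -0.1, 0, 1, 0, 0, -0.3, 0, 1, 0, 0, -0.3, 0, 1])

```text
clock: 6.85
tcp_pos: [0.61, -0.2212, 0.1064]
orientation: [0.087, 0.996, -0.002, 0.006]
force: [0.4, -0.2, -1.2]
grip_width: 0.668
grip_force: 32.8
```

```bash
python3 -c "
from h import *
print(now())
rows([(.4,-.12,.1,80),(.4,-.12,.0075,80)])"
```

```text
(array([ 0.60997721, -0.22116424,  0.10638649]), np.float64(80.0200854332591))
[0.748, 0.211, 0.021, 0.0]
[0.748, 0.211, 0.33, 0.0]
```

servo_tool(rows=[0.15, 0.04, 0, 0, 1, 0.3, 0.08, 0, 0, 1, 0.45, 0.13, 0, 0, 1, 0.6, 0.17, 0, 0, 1, 0.75, 0.21, 0, 0, 1])

```text
clock: 7.48
tcp_pos: [0.3947, -0.1181, 0.0984]
orientation: [0.087, 0.996, 0.0, -0.0]
force: [0.9, 0.3, -0.5]
grip_width: 0.666
grip_force: 32.8
```

servo_tool(rows=[0, 0, 0.02, 0, 1, 0, 0, 0.2, 0, 1, 0, 0, 0.29, 0, 1, 0, 0, 0.31, 0, 1, 0, 0, 0.31, 0, 1])

```text
clock: 8.1
tcp_pos: [0.3969, -0.1191, 0.0062]
orientation: [0.087, 0.996, 0.0, -0.0]
force: [0.1, 0.1, -1.4]
grip_width: 0.67
grip_force: 33.3
```

servo_tool(rows=[0, 0, 0, 0, 0.3, 0, 0, 0, 0, 0, 0, 0, 0, 0, 0, 0, 0, -0.15, 0, 0, 0, 0, -0.3, 0, 0])

```text
clock: 8.72
tcp_pos: [0.396, -0.1187, 0.0971]
orientation: [0.087, 0.996, 0.0, -0.0]
force: [0.1, -1.0, 0.6]
grip_width: 0.999
grip_force: 0.0
```

servo_tool(rows=[0, 0, -0.15, 0, 0, 0, 0, -0.3, 0, 0, 0, 0, -0.5, 0, 0, 0, 0, -0.5, 0, 0])

```text
clock: 9.22
tcp_pos: [0.398, -0.1195, 0.2513]
orientation: [0.087, 0.996, -0.001, 0.005]
force: [-0.7, 0.9, -0.7]
grip_width: 0.999
grip_force: 0.0
```

```bash
python3 -c "
from h import *
print(now())
c=cam('top');s=cam('scene')
cv2.imwrite('pics/s3.png',cv2.resize(s['img'][100:300,135:430,::-1],None,fx=2.7,fy=2.7,interpolation=2))
rows([(.47,.15,.25,130),(.5025,.227,.25,130)])"
```

```text
(array([ 0.39802124, -0.11950586,  0.25134642]), np.float64(80.02655131890602))
[-0.086, 0.925, -0.013, -1.111]
[-0.148, 1.197, -0.013, -1.111]
```

View pics/s3.png

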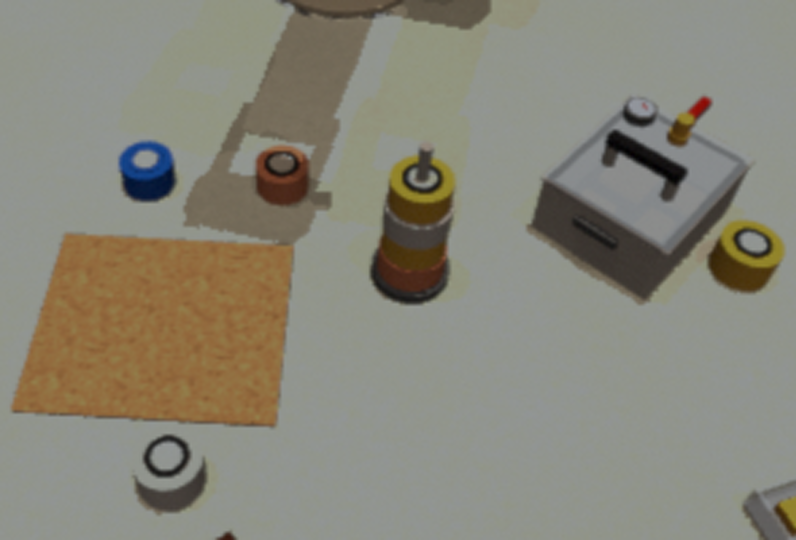

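The rose roll stands upright on bare bench at (282,175) and the mat is clear. Lid's lever is still open at (700,110). Now the handle.

servo_tool(rows=[-0.01, 0.18, 0, -0.23, 0, -0.03, 0.36, 0, -0.46, 0, -0.05, 0.54, 0, -0.69, 0, -0.07, 0.72, 0, -0.9, 0, -0.086, 0.92, 0, -1, 0])

```text
clock: 9.95
tcp_pos: [0.4693, 0.15, 0.2442]
orientation: [-0.302, 0.953, 0.0, -0.001]
force: [0.8, -1.8, 0.2]
grip_width: 1.002
grip_force: 0.0
```

```bash
python3 -c "
from h import *
print(now())
rows([(.5025,.227,.25,130),(.5025,.227,.15,130),(.5025,.227,.091,130)])
c=cam('top');h=cv2.cvtColor(c['img'],cv2.COLOR_RGB2HSV)
m=(h[...,2]<65).astype(np.uint8)[190:230,138:172];n,l,st,ce=cv2.connectedComponentsWithStats(m);print(st[1:].tolist(),ray(c,ce[1:]+(138,190),.115).round(4).tolist())
"
```

```text
(array([0.46925516, 0.15003633, 0.24417253]), np.float64(125.20094682385205))
[-0.238, 0.146, -0.019, -0.107]
[-0.238, 0.146, 0.314, -0.107]
[-0.238, 0.146, 0.511, -0.107]
[[10, 0, 24, 40, 648], [31, 0, 3, 4, 6]] [[0.5074, 0.2102], [0.5549, 0.1832]]
```

servo_tool(rows=[-0.12, 0.07, 0, -0.107, 0, -0.238, 0.146, 0, -0.107, 0, -0.238, 0.146, 0.15, -0.107, 0, -0.238, 0.146, 0.3, -0.107, 0, -0.238, 0.146, 0.31, -0.107, 0])

```text
clock: 10.62
tcp_pos: [0.5002, 0.2244, 0.1478]
orientation: [-0.341, 0.94, -0.0, -0.005]
force: [-0.1, 0.1, 0.2]
grip_width: 1.005
grip_force: 0.0
```

```bash
python3 -c "
from h import *
print(now())
rows([(.5025,.227,.15,130),(.5025,.227,.091,130)])
c=cam('scene');cv2.imwrite('pics/s4.png',cv2.resize(c['img'][110:210,320:430,::-1],None,fx=6,fy=6,interpolation=2))
"
```

```text
(array([0.50023276, 0.22438129, 0.14775087]), np.float64(129.84459225326654))
[-0.011, 0.002, -0.007, -0.003]
[-0.011, 0.002, 0.189, -0.003]
```

View pics/s4.png

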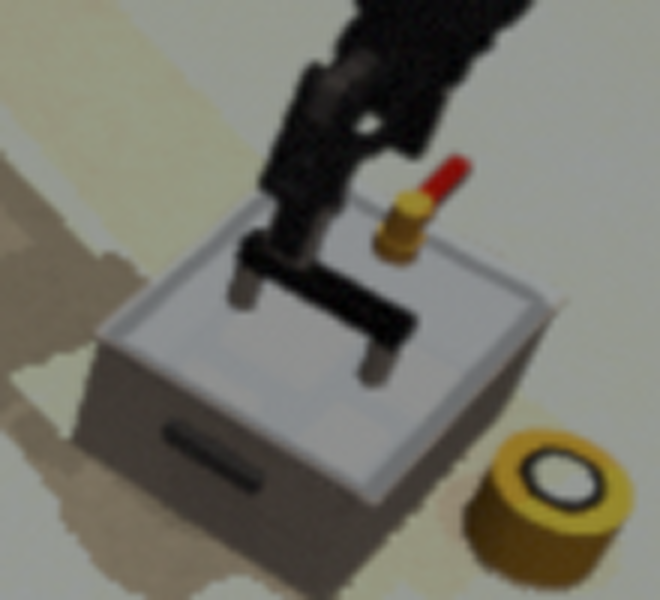

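The fingers straddle the bar (front finger at (295,240)), centred along it within tolerance. Descend and close.

servo_tool(rows=[-0.011, 0.002, 0.06, 0, 0, -0.011, 0.002, 0.12, 0, 0, -0.011, 0.002, 0.17, 0, 0, -0.011, 0.002, 0.187, 0, 0, -0.011, 0.002, 0.187, 0, 0.3], force=90)

```text
clock: 11.3
tcp_pos: [0.505, 0.2279, 0.0969]
orientation: [-0.341, 0.94, 0.0, -0.0]
force: [-0.1, -0.4, 1.2]
grip_width: 0.817
grip_force: 0.0
```

servo_tool(rows=[0, 0, 0, 0, 0.7, 0, 0, 0, 0, 1, 0, 0, 0, 0, 1, 0, 0, 0, 0, 1])

```text
clock: 11.8
tcp_pos: [0.5051, 0.2285, 0.098]
orientation: [-0.341, 0.94, 0.001, 0.001]
force: [-2.3, 2.2, 4.2]
grip_width: 0.163
grip_force: 90.2
```

```bash
python3 -c "
from h import *
print(now(),bot.state()['force'],bot.state()['grip_width']*85)
"
```

```text
(array([0.50509594, 0.22851055, 0.09795031]), np.float64(129.85155843555913)) [-2.32163187  2.2425594   4.17551617] 13.86222038196976
```

servo_tool(rows=[0, 0, 0, 0, 0.6, 0, 0, 0.025, 0, 0.6, 0, 0, 0.025, 0, 1, 0, 0, 0.025, 0, 1, 0, 0, 0.025, 0, 1])

```text
clock: 12.42
tcp_pos: [0.5044, 0.2279, 0.0887]
orientation: [-0.341, 0.94, 0.0, -0.001]
force: [-1.4, 1.0, -5.9]
grip_width: 0.175
grip_force: 87.7
```

servo_tool(rows=[0, 0, -0.02, 0, 1, 0, 0, -0.04, 0, 1, 0, 0, -0.07, 0, 1, 0, 0, -0.1, 0, 1])

```text
clock: 12.92
tcp_pos: [0.5054, 0.2278, 0.1207]
orientation: [-0.341, 0.94, -0.0, 0.001]
force: [0.3, 0.2, -4.8]
grip_width: 0.176
grip_force: 87.8
```

Lid is up (4.8 N). Raise above the stand's height.

servo_tool(rows=[0, 0, -0.1, 0, 1, 0, 0, -0.2, 0, 1, 0, 0, -0.3, 0, 1, 0, 0, -0.42, 0, 1, 0, 0, -0.52, 0, 1])

```text
clock: 13.55
tcp_pos: [0.5051, 0.2278, 0.2779]
orientation: [-0.341, 0.94, -0.0, 0.001]
force: [0.0, 0.3, -5.2]
grip_width: 0.168
grip_force: 88.3
```

```bash
python3 -c "
from h import *
print(now())
rows([(.5,.0,.275,105),(.568,-.2757,.275,80)])
"
```

```text
(array([0.50512927, 0.22783781, 0.27793755]), np.float64(129.83482915371198))
[0.5, -0.572, 0.01, 0.552]
[0.914, -1.423, 0.01, 1.107]
```

servo_tool(rows=[0.1, -0.12, 0, 0.11, 1, 0.2, -0.23, 0, 0.22, 1, 0.3, -0.35, 0, 0.33, 1, 0.4, -0.46, 0, 0.44, 1, 0.5, -0.57, 0, 0.55, 1])

```text
clock: 14.18
tcp_pos: [0.4992, -0.001, 0.2764]
orientation: [-0.13, 0.992, -0.0, 0.001]
force: [1.6, -0.3, -4.6]
grip_width: 0.168
grip_force: 88.4
```

```bash
python3 -c "
from h import *
print(now())
rows([(.568,-.2757,.275,80)])
"
```

```text
(array([ 0.49916325, -0.00102838,  0.27642911]), np.float64(104.92290577659718))
[0.014, -0.944, 0.005, 0.554]
```

servo_tool(rows=[0.003, -0.18, 0, 0.11, 1, 0.006, -0.37, 0, 0.22, 1, 0.01, -0.56, 0, 0.33, 1, 0.012, -0.75, 0, 0.44, 1, 0.014, -0.944, 0, 0.554, 1])

```text
clock: 14.8
tcp_pos: [0.5693, -0.2759, 0.2764]
orientation: [0.087, 0.996, -0.0, 0.001]
force: [1.6, 0.7, -4.4]
grip_width: 0.169
grip_force: 88.4
```

```bash
python3 -c "
from h import *
print(now())
rows([(.569,-.2757,.1,80),(.569,-.2757,.034,80)])
"
```

```text
(array([ 0.56927971, -0.27587646,  0.27636835]), np.float64(79.99301491750643))
[0.001, 0.0, 0.588, -0.0]
[0.001, 0.0, 0.808, -0.0]
```

servo_tool(rows=[0, 0, 0.15, 0, 1, 0, 0, 0.33, 0, 1, 0, 0, 0.5, 0, 1, 0, 0, 0.65, 0, 1, 0, 0, 0.74, 0, 1])

```text
clock: 15.42
tcp_pos: [0.568, -0.2735, 0.0509]
orientation: [0.086, 0.996, 0.001, -0.002]
force: [0.0, -0.6, -4.5]
grip_width: 0.171
grip_force: 88.6
```

servo_tool(rows=[0, 0, 0.01, 0, 1, 0, 0, 0.02, 0, 1, 0, 0, 0.03, 0, 1, 0, 0, 0.04, 0, 1, 0, 0, 0.04, 0, 1])

```text
clock: 16.05
tcp_pos: [0.5691, -0.274, 0.0417]
orientation: [0.086, 0.996, 0.0, 0.0]
force: [0.9, -1.0, -4.3]
grip_width: 0.169
grip_force: 88.6
```

servo_tool(rows=[0, 0, 0.007, 0, 1, 0, 0, 0.014, 0, 1, 0, 0, 0.02, 0, 1, 0, 0, 0.025, 0, 1, 0, 0, 0.025, 0, 1])

```text
clock: 16.68
tcp_pos: [0.569, -0.2739, 0.0338]
orientation: [0.086, 0.996, 0.0, -0.0]
force: [0.1, -0.3, -5.0]
grip_width: 0.173
grip_force: 88.6
```

servo_tool(rows=[0, 0, 0.004, 0, 1, 0, 0, 0.008, 0, 1, 0, 0, 0.008, 0, 1])

```text
clock: 17.05
tcp_pos: [0.5691, -0.274, 0.0317]
orientation: [0.086, 0.996, 0.0, 0.0]
force: [0.6, 0.0, -4.6]
grip_width: 0.171
grip_force: 88.7
```

servo_tool(rows=[0, 0, 0.004, 0, 1, 0, 0, 0.008, 0, 1, 0, 0, 0.008, 0, 1])

```text
clock: 17.42
tcp_pos: [0.5695, -0.2742, 0.0315]
orientation: [0.086, 0.996, -0.0, 0.001]
force: [-6.2, 2.7, 8.8]
grip_width: 0.171
grip_force: 90.4
```

Contact. Ease off, open, lift straight up.

servo_tool(rows=[0, 0, -0.005, 0, 1, 0, 0, -0.005, 0, 0.7, 0, 0, -0.005, 0, 0.2, 0, 0, -0.005, 0, 0, 0, 0, -0.005, 0, 0])

```text
clock: 18.05
tcp_pos: [0.5691, -0.274, 0.0307]
orientation: [0.086, 0.996, 0.0, 0.0]
force: [-0.3, 0.1, 0.3]
grip_width: 0.919
grip_force: 0.0
```

servo_tool(rows=[0, 0, -0.1, 0, 0, 0, 0, -0.25, 0, 0, 0, 0, -0.45, 0, 0, 0, 0, -0.65, 0, 0, 0, 0, -0.8, 0, 0])

```text
clock: 18.68
tcp_pos: [0.5692, -0.2741, 0.2743]
orientation: [0.086, 0.996, -0.001, 0.002]
force: [0.6, 0.3, -0.6]
grip_width: 0.999
grip_force: 0.0
```

servo_tool(rows=[0.1, 0.15, 0, 0, 0, 0.2, 0.3, 0, 0, 0, 0.3, 0.45, 0, 0, 0, 0.4, 0.6, 0, 0, 0, 0.4, 0.75, 0, 0, 0])

```text
clock: 19.3
tcp_pos: [0.4881, -0.0304, 0.2715]
orientation: [0.086, 0.996, -0.0, 0.001]
force: [0.7, -0.8, 0.7]
grip_width: 1.0
grip_force: 0.0
```

```bash
python3 - <<'E'
from h import *
print(now())
c=cam("top");s=cam("scene")
h=cv2.cvtColor(c["img"],cv2.COLOR_RGB2HSV)
# lid on mat: non-cork pixels inside mat outline
M=np.array([[.692,-.1555],[.6525,-.3825],[.4525,-.347],[.493,-.118]])
poly=np.zeros(h.shape[:2],np.uint8);cv2.fillPoly(poly,[proj(c,np.c_[M,np.full(4,.005)]).astype(np.int32)],1)
m=((h[...,1]<90)&(poly>0)).astype(np.uint8);m=cv2.morphologyEx(m,cv2.MORPH_OPEN,np.ones((3,3)))
k=max(cv2.findContours(m,0,2)[0],key=cv2.contourArea)
w=ray(c,k[:,0],.017).astype(np.float32);r=cv2.minAreaRect(w);print(r)
for cc in(c,s):
    hh=cv2.cvtColor(cc["img"],cv2.COLOR_RGB2HSV);mm=cv2.inRange(hh,(170,110,60),(180,255,255))|cv2.inRange(hh,(0,110,60),(4,255,255))
    ys,xs=mm.nonzero();W=ray(cc,np.c_[xs,ys],.043);q=abs(W-[.5725,-.251]).max(1)<.14;W=W[q]
    if len(W): print("red",len(W),W.mean(0),cv2.minAreaRect(W.astype(np.float32)))
for nm,p,q in(("silver",(321,142.5),(197,269)),("gold",(125.8,191.6),(414,189.4))):print(nm,c["img"][int(p[1]),int(p[0])],s["img"][int(q[1]),int(q[0])])
a=s["img"];b=cv2.imread("pics/scene0.png")[:,:,::-1];d=(abs(a.astype(int)-b).max(2)>40)
for nm,(x0,y0,x1,y1) in dict(silver=(180,255,215,290),stand=(270,150,305,212),gold=(395,180,428,208)).items():print(nm,d[y0:y1,x0:x1].sum())
cv2.imwrite("pics/end.png",a[100:300,60:360,::-1].repeat(2,0).repeat(2,1))
E
```

```text
(array([ 0.48813733, -0.03037574,  0.2714689 ]), np.float64(80.13949281734568))
((0.5720566511154175, -0.24776044487953186), (0.17633940279483795, 0.14683440327644348), 79.94019317626953)
red 34 [ 0.58603614 -0.16661072] ((0.5868070125579834, -0.16600921750068665), (0.030292537063360214, 0.010625694878399372), 82.92800903320312)
red 72 [ 0.58523946 -0.16631744] ((0.5848271250724792, -0.16632512211799622), (0.0379159115254879, 0.01255269255489111), 83.8524398803711)
silver [122 132 135] [147 151 148]
gold [123 133 134] [147 151 149]
silver 0
stand 399
gold 0
```

Lid squared (79.9° vs 80°) and centred to 3 mm. Clear the arm once more to check the stand.

servo_tool(rows=[0, 0.2, 0, 0, 0, 0, 0.4, 0, 0, 0, 0, 0.6, 0, 0, 0, 0, 0.8, 0, 0, 0, 0, 0.8, 0, 0, 0])

```text
clock: 20.02
tcp_pos: [0.5302, 0.2076, 0.2697]
orientation: [0.083, 0.997, -0.0, -0.001]
force: [0.1, -0.6, -0.0]
grip_width: 1.001
grip_force: 0.0
```

```bash
python3 - <<'E'
from h import *
ok=0
for n,B in(("scene",(268,150,305,212)),("top",(222,185,252,218))):
    a=cam(n)["img"];b=cv2.imread(f"pics/{n}0.png")[:,:,::-1];x0,y0,x1,y1=B
    A=cv2.cvtColor(a[y0:y1,x0:x1],cv2.COLOR_RGB2HSV)[...,1]>70;C=cv2.cvtColor(b[y0:y1,x0:x1].copy(),cv2.COLOR_RGB2HSV)[...,1]>70
    print(n,A.sum(),C.sum(),np.argwhere(A).mean(0),np.argwhere(C).mean(0))
print(bot.state()["dq"].round(3))
E
```

```text
scene 845 829 [33.98106509 20.61656805] [34.3172497  20.40410133]
top 348 345 [16.53735632 14.87068966] [16.24057971 14.82608696]
[-0.031 -0.024  0.012  0.001  0.001 -0.   ]
```

```bash
python3 -c "
from workcell import bot
print(bot.sign_off())"
```

```text
the job is handed in; nothing more can be done
None
```

I turned the vent to its stop, moved the rose roll upright onto bare bench, then laid the lid on the mat, squared and within about 3 mm of centre, vent still open. The stand and the gold and silver rolls show no sign of having moved, and the job is handed in at about 20 s.

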